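Lock a hive frame in its assembly jig with a hairpin clip

ROBOT

A 6-joint arm with a two-finger parallel gripper is mounted at the origin on the work surface. World frame = base frame: x ahead of the robot, y to its left, z up, the work surface at z = 0. Lengths are in m, angles in rad, forces in N, time in s.
With the tool pointing down it reaches from about 0.25 to 0.775 m from the base axis. Payload 4 kg.
Tool frame: the origin (TCP) lies midway between the tips of the shut fingers; the grasp point (between the pads) lies 19 mm behind it; z points along the fingers, y is the line along which they close (so a half turn about z gives the same grasp; the last joint's range is limited). The gripper opens to 94 mm and grips with 3 to 60 N. Pads are 16 mm wide; open, the fingers measure 119 mm over their backs; the gripper's body (75 mm by 177 mm) begins 78 mm behind the grasp point.
Start: joints at [-1.387, 0.087, 1.371, -0, 1.684, -0.103], TCP at [0.156, -0.528, 0.169] pointing down, gripper open.
Joint ranges: [-3.1, 3.1], [-0.76, 2.03], [0.27, 2.55], [-1.08, 4.22], [0.17, 2.65], [-2.57, 2.57]. Speed limits (rad/s): [2.79, 2.79, 3.14, 3.14, 3.14, 3.14].

INTERFACE

Orientations are given as [roll, pitch, yaw] about the fixed x, y, z axes, in that order (R = Rz(yaw) Ry(pitch) Rx(roll)).
In Python, from bench import get_obs, snapshot, close_job gives the robot as it stands. The module is installed in compiled form; this text tells all that it offers.
- The arm moves only by the tool drive_tool, never from a script. Its argument "commands" is a list of rows, each a list of 6 numbers: the shift along the tool's x, y, z in units of 0.04 m (1.0 is 0.04 m), then the turn, a rotation vector about the tool's x, y, z in units of 0.1 rad (1.0 is 0.1 rad). In form: [[dx, dy, dz, wx, wy, wz], ...]. A call has 1 to 20 rows; each row shifts and turns the commanded pose from where the row before left it, along the tool's axes as they then stand; what a row does not reach is not made up. A row lasts 1/8 s, in which the tool goes at most 62.5 mm and 10.7 degrees, less where a joint would pass 70% of its speed; a pose out of reach is approached as far as the arm can. A call with a number of a shift or a turn outside -1 to 1 is refused whole. A call with a gripper value outside its range is refused whole. "gripper" is the closure, from 0 (fully open) to 1 (shut), set as the call begins (left out, the last holds). The fingers move at their own pace and stop on an object; the grip force is fixed at half the most. Time passes only in rows, so rows that do not move let the fingers close. It gives the time, the measured TCP pose, the force, the opening and the grip force at its end, in the units of the state.
- get_obs(): the state, without advancing time (a new reading comes with each control period).
- snapshot(name): name is "scene" or "top" or "wrist"; returns a dict with "image" (480x640x3 uint8, blue, green, red), "range_z" (480x640 float32, m along the optical axis (not along the pixel's ray), 0 where there is no reading), "fx", "fy", "cx", "cy" (pixels), "rvec" (rotation vector, rad) and "tvec" (3), from world to camera coordinates, as OpenCV has them. Camera axes: x right, y down, z forward; pixel columns grow to the right and rows downward; lengths in m; the calibration is good to about 2 mm. The wrist camera is an equidistant fisheye: a pixel r from the principal point sees the ray r / f radians off the axis. A picture is of the moment at which its call begins.
- close_job(): hands the job in; it is judged then, once.
The state is a dict: "time": time; "joint_positions": joint angles; "qvel": joint speeds; "joint_torque": joint torques, N m; "tool_pos": TCP position; "ee_rot": TCP orientation; "wrist_force": force on the tool from outside, world axes, zero at the start; "wrist_torque": the same for the moment, N m; "width": finger opening in m; "finger_force": force on a finger pad.
Only numpy, scipy, OpenCV 4.12 (cv2) and the standard library are available. Lean on these libraries where they do the work, as an engineer would, in place of code of your own. Each camera call takes 0.05 s, during which the arm holds its last target. There are 200 camera calls.

TASK

Swing the green forked hold-down bar flat down over the wooden hive frame so that its fork straddles the grooved pin, then take the hairpin spring clip by its red tab and push it sideways onto the pin's brass-coloured neck, between bar and pin head, from the fork's open end, until its legs snap shut behind the neck. The pin is loose in its foot, so go by feel: push steadily until it snaps, stop there, and never force the clip against the pin with more than 20 N. Let go of the clip and leave the jars, tools and loose wood on the bench where they are.

Things in the scene. Friction and masses are not known exactly. Their poses are not given: they have to be found in the camera images.
- jig: plywood base 280 x 260 x 18 mm, fixed to the bench, with a small wooden hive frame (220 x 178 mm, rails 25 mm high) on it; origin under the bar hinge, on the bench, in the middle of its width; x points from the fork end (robot side) to the hinge and beyond, z up. The pin stands near x = -125 to -99 mm, y = 0, before the frame's near rail
- bar (a joint): angle of the green steel hold-down bar: 0 is flat and shut over the frame rail, grows as the fork end swings up and away from the robot, to 1.4; starts partly open and stays where it is put (about 1.5 N at the fork end moves it)
- bar_hinge (a point): hinge axis of the bar (along the jig's y), 46.5 mm over the bench. Axes as the jig's. The bar runs 136 mm from here to the jig's -x, 48 mm wide, 5 mm thick, centred on the axis; its last 58 mm are two tines 13.5 mm wide with a 21 mm slot between, open to -x. Shut, its top is 49 mm over the bench
- bar_tip (a point): middle of the open fork end on the bar's upper face, 136 mm from the hinge; turns with the bar (z is the upper face's normal)
- pin_neck (a point): centre of the upright pin's brass-coloured neck, 55 mm over the bench; 13 mm in diameter, free from the shut bar's top (49 mm) to the underside (60.5 mm) of the pin's head, 18 mm wide, 8 mm high. Loose in its foot: slides along the jig's x with about 1.5 N of drag and starts 8 to 24 mm short of its firm far stop (how much is unknown and differs each time)
- clip_grip (a point): centre of the red pull tab of the loose hairpin spring clip, 13 mm above its underside; tab 28 long (x) x 12 wide (y) x 26 mm high. x points along the legs to their open end, z up. From here: steel bridge 36 mm wide, 6 mm high at x = 14 to 23 mm; stiff rubber nose, 8 mm wide, ending at x = 40 mm; legs to x = 76 mm. Clip about 75 g, lies flat on the bench
- clip_throat (a point): midway between the bulges of the clip's two sprung legs (5 mm round steel wire, 2.7 mm over the clip's underside), 54 mm ahead of the tab's centre, axes as the clip's. Between the wires' centrelines: 20 mm up to 12 mm behind here, pinched to 14 mm here, flared to 34 mm at 20 mm ahead
- clip_seat (a point): where the pin's axis sits once the clip has snapped on: 47.5 mm ahead of the tab's centre, with about 1 mm of play either way, between nose and bulges. Passing the neck takes about 7 to 13 N, then the push drops to almost nothing; pushed on, the nose hits the neck hard. Same height and axes as the throat
- nail_jar_center (a point): amber jar of nails, 54 mm wide, 70 mm tall, bystander: leave alone
- hive_tool_grip (a point): hive scraper with a red handle, 240 mm, bystander: leave alone
- hammer_grip (a point): hammer, 260 mm, bystander: leave alone
- side_bar_center (a point): loose wooden frame bar, 160 x 28 x 9 mm, bystander: leave alone
- honey_jar_center (a point): amber honey jar, 72 mm wide, 60 mm tall, bystander: leave alone
- bee_brush_grip (a point): brush with a wooden handle, 220 mm, bystander: leave alone
Not all that is in view belongs to the job. Leave any purple or turquoise look-alike of the part that bears clip_grip alone.

How it is judged:
By the outcome, as a careful person would: the job done as asked, in the order asked, and still so for the second after the job is handed in, with the robot touching nothing.
It also fails if it takes over 64 s, if anything falls off the work surface, if the arm or the gripper's body presses on something with over 40 N, if the wrist force passes 120 N, or if a joint passes its speed limit or range.

## Working session

There is one attempt and no reset: what is moved stays moved. The work goes in short steps, Python scripts to look and compute and a tool call to move; the robot and the scene stay as the last step left them, time stands still between calls to the robot, and variables do not carry over. Pictures are saved under pics/ and viewed, at most 10 in all, crops included, and the job is handed in when it is done.

Besides the shell and the picture viewer there is one more tool, called after ">>>" as a command line: name --pt "numbers of a row" for each row, then --argument value for the rest. drive_tool: Moves the arm, as the interface text tells. Its arguments: {"type":"object","properties":{"commands":{"type":"array"},"gripper":{"type":"number"}},"required":["commands"]}

```bash
mkdir -p pics; cat > h.py <<'E'
import numpy as np,cv2,pickle
from bench import get_obs,snapshot,close_job
def snap(n,tag):
    s=snapshot(n); pickle.dump(s,open(f'pics/{tag}.pkl','wb')); cv2.imwrite(f'pics/{tag}.png',s['image']); return s
def load(tag): return pickle.load(open(f'pics/{tag}.pkl','rb'))
def ray(s,u,v,fish=False):
    x=(u-s['cx'])/s['fx'];y=(v-s['cy'])/s['fy']
    if fish:
        r=np.hypot(x,y); k=np.tan(r)/r if r>1e-9 else 1; x*=k;y*=k
    return np.array([x,y,1.])
def world(s,u,v,fish=False,z=None):
    R=cv2.Rodrigues(np.array(s['rvec'],float))[0];t=np.array(s['tvec'],float).ravel()
    d=ray(s,u,v,fish)
    if z is None:
        a=s['range_z'][int(v)-1:int(v)+2,int(u)-1:int(u)+2]; a=a[a>0]
        return R.T@(d*np.median(a)-t) if a.size else None
    c=-R.T@t; w=R.T@d
    return c+w*(z-c[2])/w[2]
E
python3 - <<'E'
from h import *
snap('scene','s0');snap('top','t0')
o=get_obs();print({k:np.round(v,3) for k,v in o.items()})
E
```

```text
{'time': np.float64(0.1), 'joint_positions': array([-1.387,  0.088,  1.372, -0.   ,  1.684, -0.103]), 'qvel': array([ 0.   , -0.001, -0.003, -0.   , -0.   , -0.001]), 'joint_torque': array([ 2.0000e-03, -3.4125e+01, -3.0330e+01,  7.2000e-02,  3.0000e-02,
       -0.0000e+00]), 'tool_pos': array([ 0.155, -0.527,  0.168]), 'ee_rot': array([-3.14 , -0.   ,  0.287]), 'wrist_force': array([-0.365,  1.145, -0.938]), 'wrist_torque': array([ 0.013, -0.   ,  0.014]), 'finger_force': np.float64(0.0), 'width': np.float64(0.094)}
```

View pics/s0.png

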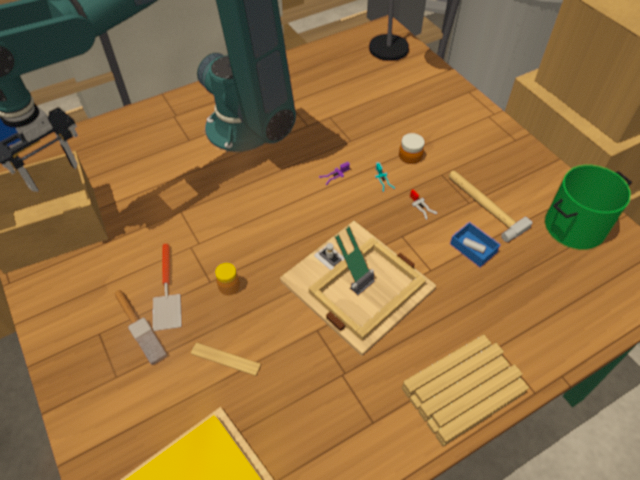

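View pics/t0.png

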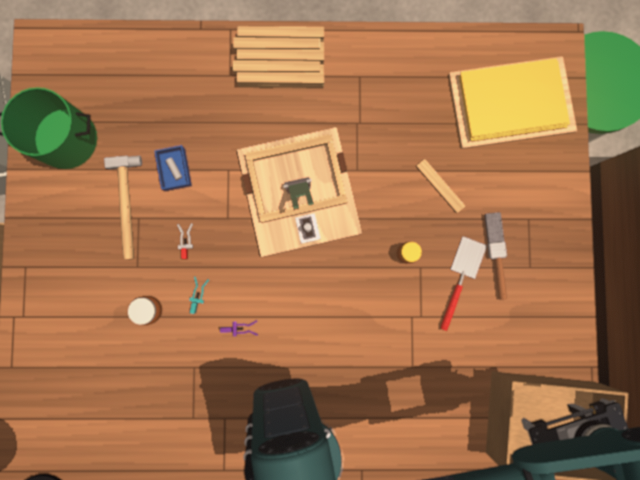

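The scene view shows a red clip at (421,203), a turquoise look-alike at (384,177) and a purple one at (337,173). In the top view they are at (185,242), (198,296) and (238,328). The jig is at about (300,190), with the pin at (308,228). I choose the red one and check it in a crop.

```bash
python3 - <<'E'
from h import *
s=load('t0');im=s['image']
a=cv2.resize(im[215:265,160:210],(400,400),interpolation=cv2.INTER_CUBIC)
b=cv2.resize(im[120:260,230:370],None,fx=400/140,fy=400/140,interpolation=cv2.INTER_CUBIC)
cv2.imwrite('pics/c0.png',np.hstack([a,b]))
print(world(s,185,242,z=0.0),world(s,308,228),world(s,297,190),s['fx'], np.round(s['rvec'],3),s['tvec'])
# red/green blobs
h=cv2.cvtColor(im,cv2.COLOR_BGR2HSV)
m=((h[...,0]<6)|(h[...,0]>174))&(h[...,1]>170)&(h[...,2]>90)
ys,xs=np.nonzero(m[215:270,160:210]);print('red',xs.mean()+160,ys.mean()+215,xs.size)
for (u,v) in [(185,254),(185,251),(247,150)]: print(u,v,world(s,u,v))
E
```

```text
[0.5335529  0.29024003 0.        ] [ 0.5630937  -0.02184089  0.06790758] [0.65263946 0.00461302 0.0866071 ] 528.0866039894975 [ 2.189 -2.186  0.101] [-0.04931907  0.53972194  1.30001028]
red 183.5438596491228 253.57894736842104 57
185 254 [0.50180605 0.28344521 0.02571707]
185 251 [0.50939276 0.28416459 0.02336624]
247 150 [0.76628333 0.13365746 0.02002233]
```

View pics/c0.png

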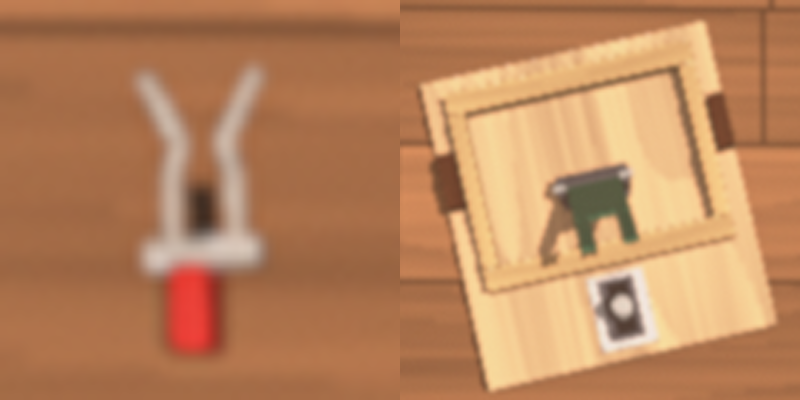

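```bash
python3 - <<'E'
from h import *
s=load('t0')
C=lambda x,y:(160+x/8,215+y/8)
J=lambda x,y:(230+(x-400)*.35,120+y*.35)
w=lambda p,z:world(s,*p,z=z)[:2]
tab=w(C(193,310),.026);br=(w(C(145,255),.005)+w(C(262,248),.005))/2;tip=(w(C(145,75),.003)+w(C(258,72),.003))/2
print('tab',tab,'br',br,'tip',tip)
for a,b in((tab,br),(br,tip),(tab,tip)):d=b-a;print(np.linalg.norm(d),np.degrees(np.arctan2(d[1],d[0])))
c=[w(J(*p),.018) for p in((420,85),(705,20),(775,325),(488,390))];c=np.array(c);print(c,c.mean(0))
for a,b in((3,0),(2,1),(1,0),(2,3)):d=c[b]-c[a];print(np.linalg.norm(d),np.degrees(np.arctan2(d[1],d[0])))
print('pin',w(J(622,305),.0685)); print('hinge?',w(J(590,180),.0465))
for p in((588,245),(630,235),(610,195),(590,220),(622,220),(585,195)): print(p,world(s,*J(*p)))
q=load('s0')
for p in((339,232),(352,230),(347,252),(357,275),(365,282),(329,256)): print(p,world(q,*p))
E
```

```text
tab [0.50240885 0.28555411] br [0.52196024 0.2877003 ] tip [0.57861968 0.28999262]
0.019668832940055864 6.264358003747319
0.05670578870077455 2.316808052688448
0.07633996681971716 3.333134875361846
[[ 0.7673264   0.15926148]
 [ 0.82751554 -0.09423164]
 [ 0.55389993 -0.1554047 ]
 [ 0.49625661  0.09630103]] [0.66124962 0.00148154]
0.2782855526208432 13.076044550251975
0.28037055392404786 12.602536209782286
0.26054078022919025 103.35690737712142
0.25822184952749655 102.89892030514083
pin [ 0.56606933 -0.02111206]
hinge? [0.67711242 0.0070644 ]
(588, 245) [0.60466402 0.00520144 0.15583292]
(630, 235) [ 0.61262745 -0.02797378  0.15655446]
(610, 195) [ 0.65724647 -0.01091415  0.08482156]
(590, 220) [0.63120441 0.00491371 0.11469829]
(622, 220) [ 0.62825642 -0.02143684  0.13360765]
(585, 195) [0.65878804 0.01037723 0.07571781]
(339, 232) [0.51288539 0.04380971 0.01524143]
(352, 230) [0.53093341 0.07179822 0.02532932]
(347, 252) [ 0.63678729 -0.01355975  0.11436692]
(357, 275) [ 0.67450676 -0.00719836  0.06234987]
(365, 282) [0.67902681 0.01542304 0.02027617]
(329, 256) [ 0.57595296 -0.02459309  0.03285673]
```

Crop: red clip with its tab at (184,254) and legs pointing about +x. The jig is yawed about 13°, the pin is near (0.566,-0.021) and the bar is open about 57°. These agree with the given sizes. First I move above the hinge with the fingers shut.

>>> drive_tool --pt "0 0 -0.9 0 0 0.3" --pt "0 0 -0.9 0 0 0.3" --pt "0.96 -0.59 0 0 0 0" --pt "0.96 -0.59 0 0 0 0" --pt "0.96 -0.59 0 0 0 0" --pt "0.96 -0.59 0 0 0 0" --pt "0.96 -0.59 0 0 0 0" --pt "0.96 -0.59 0 0 0 0" --pt "0.96 -0.59 0 0 0 0" --pt "0.96 -0.59 0 0 0 0" --pt "0.96 -0.59 0 0 0 0" --pt "0.96 -0.59 0 0 0 0" --pt "0.96 -0.59 0 0 0 0" --pt "0.96 -0.59 0 0 0 0" --pt "0.96 -0.59 0 0 0 0" --pt "0.96 -0.59 0 0 0 0" --pt "0.96 -0.59 0 0 0 0" --pt "0.96 -0.59 0 0 0 0" --pt "0 0 0 0 0 0" --gripper 1.0

```text
time: 2.48
tool_pos: [0.6702, -0.0189, 0.2376]
ee_rot: [-3.14, 0.004, 0.231]
wrist_force: [0.2, -0.9, 0.1]
width: 0.0003
finger_force: 0.0
```

```bash
python3 - <<'E'
from h import *
s=snap('wrist','w1');print(s['fx'],s['cx'],s['cy'])
E
```

```text
371.64829954431775 313.76818344609416 246.1682473886593
```

View pics/w1.png

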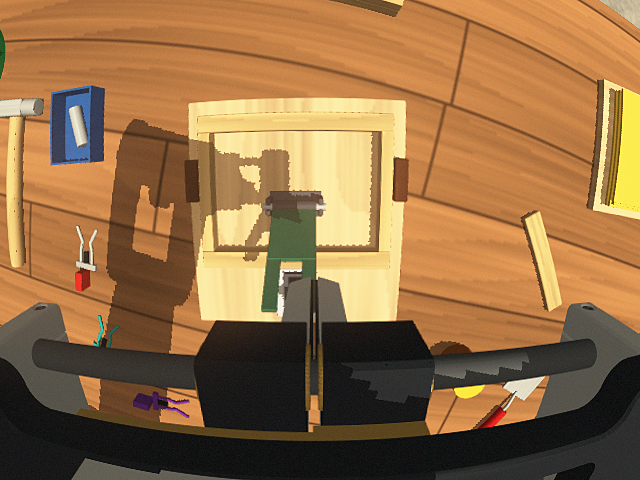

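The wrist view shows the hinge axle from (269,207) to (325,206). The bar runs down to the fork at about (285,290). The red clip's tab is at (82,280), with leg tips at (79,229) and (95,229).

```bash
python3 - <<'E'
from h import *
s=load('w1')
for n,p,z in(('hl',(268,208),.05),('hr',(325,207),.05),('tabtop',(81,275),.026),('tabbase',(83,285),.013),('brL',(77,265),.005),('brR',(96,267),.005),('tipL',(79,229),.003),('tipR',(95,229),.003),('c1',(189,103),.018),('c2',(406,100),.018)): print(n,world(s,*p,fish=True,z=z).round(4),world(s,*p,fish=True))
o=get_obs();print(o['tool_pos'],o['ee_rot'])
E
```

```text
hl [0.6704 0.0321 0.05  ] [0.67017905 0.03225427 0.04876229]
hr [ 0.6857 -0.0285  0.05  ] [ 0.68564947 -0.02857111  0.04951957]
tabtop [0.5178 0.2804 0.026 ] [0.51627121 0.28232501 0.0230803 ]
tabbase [0.4962 0.2851 0.013 ] [0.50027687 0.28021399 0.02040815]
brL [0.5207 0.3023 0.005 ] [0.52039265 0.30278543 0.00430905]
brR [0.5267 0.2673 0.005 ] [0.52466013 0.26988514 0.00074481]
tipL [0.5754 0.3028 0.003 ] [0.57492891 0.30372849 0.00159767]
tipR [0.5817 0.2741 0.003 ] [ 0.58024514  0.27667012 -0.00115128]
c1 [0.7695 0.1573 0.018 ] [0.76962679 0.15825086 0.01553481]
c2 [ 0.8295 -0.0932  0.018 ] [ 8.33256178e-01 -9.70144169e-02 -3.34012366e-04]
[ 0.66940321 -0.02053235  0.23855374] [-3.14097824  0.00324966  0.22868169]
```

>>> drive_tool --pt "0.34 -0.52 0 0 0 0" --pt "0 0 0 0 0 0" --pt "0 0 0.8 0 0 0" --pt "0 0 0.8 0 0 0" --pt "0 0 0.8 0 0 0" --pt "0 0 0.7 0 0 0" --pt "0 0 0 0 0 0" --pt "-0.31 0 0.09 0 0 0" --pt "-0.31 0 0.09 0 0 0" --pt "0 0 0 0 0 0"

```text
time: 3.78
tool_pos: [0.6541, -0.0042, 0.1117]
ee_rot: [3.14, -0.003, 0.226]
wrist_force: [0.2, -0.4, 0.2]
width: 0.0005
finger_force: 0.0
```

>>> drive_tool --pt "-0.19 0 0.125 0 0 0" --pt "-0.19 0 0.125 0 0 0" --pt "-0.14 0 0.175 0 0 0" --pt "-0.14 0 0.175 0 0 0" --pt "-0.1 0 0.21 0 0 0" --pt "0 0 0 0 0 0"

```text
time: 4.53
tool_pos: [0.6231, -0.0106, 0.0756]
ee_rot: [-3.141, 0.002, 0.227]
wrist_force: [-0.2, -0.4, 0.2]
width: 0.0008
finger_force: 0.0
```

>>> drive_tool --pt "-0.1 0 0.21 0 0 0" --pt "-0.03 0 0.12 0 0 0" --pt "-0.03 0 0.12 0 0 0" --pt "0 0 0.1 0 0 0" --pt "0 0 0 0 0 0"

```text
time: 5.15
tool_pos: [0.6176, -0.0121, 0.0544]
ee_rot: [-3.142, 0.001, 0.227]
wrist_force: [-0.4, 0.2, 0.2]
width: 0.0005
finger_force: 0.1
```

>>> drive_tool --pt "0 0 0.05 0 0 0" --pt "0 0 0.05 0 0 0" --pt "0 0 0 0 0 0"

```text
time: 5.52
tool_pos: [0.6177, -0.0122, 0.0509]
ee_rot: [3.141, 0.0, 0.227]
wrist_force: [-1.0, 0.0, 1.2]
width: 0.0003
finger_force: 0.7
```

>>> drive_tool --pt "0 0 0.04 0 0 0" --pt "0 0 0.04 0 0 0" --pt "0 0 0 0 0 0"

```text
time: 5.9
tool_pos: [0.6179, -0.0121, 0.0475]
ee_rot: [3.141, 0.0, 0.227]
wrist_force: [-0.7, -0.7, 1.0]
width: 0.0002
finger_force: 0.5
```

>>> drive_tool --pt "0 0 0.03 0 0 0" --pt "0 0 0.03 0 0 0" --pt "0 0 0 0 0 0"

```text
time: 6.28
tool_pos: [0.6179, -0.012, 0.0451]
ee_rot: [-3.142, 0.0, 0.227]
wrist_force: [-1.8, -0.5, 1.3]
width: 0.0003
finger_force: 0.5
```

```bash
python3 - <<'E'
from h import *
s=snap('scene','s1')
im=s['image'][205:325,270:430]
cv2.imwrite('pics/s1c.png',cv2.resize(im,(800,600),interpolation=cv2.INTER_CUBIC))
E
```

```text
(no output)
```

View pics/s1c.png

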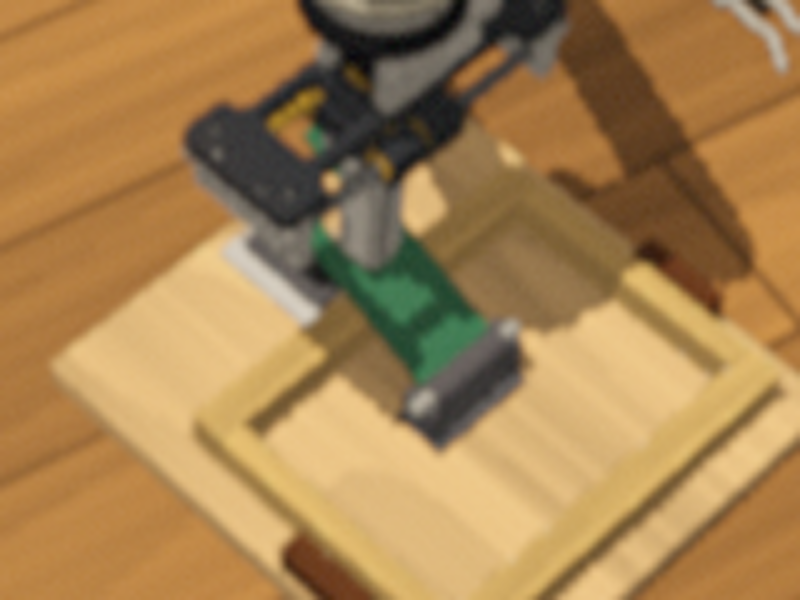

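```bash
python3 - <<'E'
from h import *
s=load('s1');K=np.array([[s['fx'],0,s['cx']],[0,s['fy'],s['cy']],[0,0,1.]])
H=np.array([.678,.003]);c,n=np.cos(.23),np.sin(.23)
for th in(0,.1,.2,.3):
  P=[]
  for y in(-.024,.024):
    for r in(0,.136):
      x=-r*np.cos(th)+.0025*np.sin(th);z=.0465+r*np.sin(th)+.0025*np.cos(th)
      P.append([H[0]+c*x-n*y,H[1]+n*x+c*y,z])
  p=cv2.projectPoints(np.array(P),s['rvec'],s['tvec'],K,None)[0].reshape(-1,2)
  print(th,((p-[270,205])*5).round())
t=get_obs();p=cv2.projectPoints(t['tool_pos'].reshape(1,3),s['rvec'],s['tvec'],K,None)[0].reshape(-1,2);print(((p-[270,205])*5).round(),t['tool_pos'])
for u,v in((430,300),(400,280),(450,350),(420,370),(350,260),(330,245),(315,135)):print(world(s,270+u/5,205+v/5))
E
```

```text
0 [[420. 391.]
 [223. 223.]
 [490. 333.]
 [293. 169.]]
0.1 [[421. 391.]
 [224. 208.]
 [491. 333.]
 [294. 154.]]
0.2 [[421. 392.]
 [227. 194.]
 [491. 333.]
 [298. 140.]]
0.3 [[421. 392.]
 [232. 182.]
 [491. 334.]
 [303. 128.]]
[[362. 290.]] [ 0.61803574 -0.01194572  0.04520119]
[0.6485072  0.00672044 0.0611088 ]
[ 0.63580717 -0.00257818  0.06889557]
[0.67375051 0.00222966 0.05415336]
[ 0.67527832 -0.01554401  0.05266558]
[ 0.62036926 -0.02141518  0.0801256 ]
[ 0.61052924 -0.02662266  0.0842138 ]
[ 0.5641579  -0.00721588  0.10522383]
```

The crop shows the bar still about 24° open. The shut fingertips slipped into the slot at (370,260). I lift out and press on the solid part nearer the hinge.

>>> drive_tool --pt "0 0 -0.7 0 0 0" --pt "0 0 -0.8 0 0 0" --pt "0 0 -0.4 0 0 0" --pt "0.65 0 0 0 0 0" --pt "0 0 0 0 0 0" --pt "0 0 0.6 0 0 0" --pt "0 0 0.5 0 0 0" --pt "0 0 0.1 0 0 0" --pt "0 0 0.1 0 0 0" --pt "0 0 0 0 0 0"

```text
time: 7.58
tool_pos: [0.6435, -0.0062, 0.0698]
ee_rot: [3.141, -0.001, 0.227]
wrist_force: [0.0, -0.1, -0.1]
width: 0.0003
finger_force: 0.0
```

>>> drive_tool --pt "0 0 0.1 0 0 0" --pt "0 0 0.1 0 0 0" --pt "0 0 0.1 0 0 0" --pt "0 0 0 0 0 0"

```text
time: 8.07
tool_pos: [0.6428, -0.0061, 0.0567]
ee_rot: [-3.141, 0.001, 0.227]
wrist_force: [-0.8, 0.3, 0.2]
width: 0.0004
finger_force: 0.0
```

>>> drive_tool --pt "0 0 0.08 0 0 0" --pt "0 0 0.08 0 0 0" --pt "0 0 0 0 0 0"

```text
time: 8.45
tool_pos: [0.6429, -0.0062, 0.0505]
ee_rot: [-3.141, 0.001, 0.227]
wrist_force: [-0.3, -0.2, 0.0]
width: 0.0003
finger_force: 0.0
```

>>> drive_tool --pt "0 0 0.05 0 0 0" --pt "0 0 0.04 0 0 0" --pt "0 0 0 0 0 0"

```text
time: 8.82
tool_pos: [0.6431, -0.0061, 0.0472]
ee_rot: [-3.142, 0.0, 0.227]
wrist_force: [-0.9, -0.7, -0.7]
width: 0.0006
finger_force: 0.0
```

```bash
python3 - <<'E'
from h import *
s=snap('scene','s2')
w=snap('wrist','w2')
a=cv2.resize(s['image'][205:325,270:430],(400,300),interpolation=cv2.INTER_CUBIC)
b=cv2.resize(w['image'][100:400,160:480],(400,375))[:300]
cv2.imwrite('pics/s2c.png',np.hstack([a,b]))
E
```

```text
(no output)
```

View pics/s2c.png

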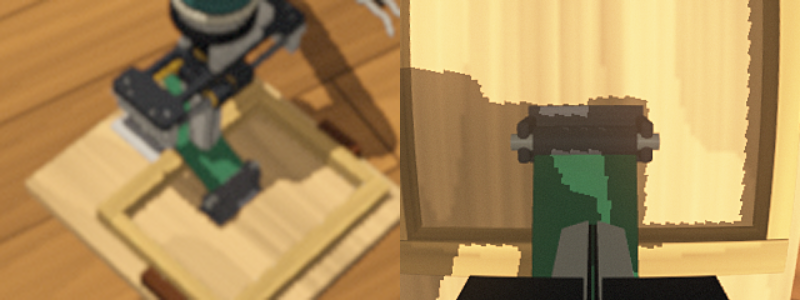

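```bash
python3 - <<'E'
from h import *
H=np.array([.678,.003]);c,n=np.cos(.228),np.sin(.228)
for tag,f in(('s0',0),('w1',1),('s1',0),('s2',0),('w2',1)):
  s=load(tag);h=cv2.cvtColor(s['image'],cv2.COLOR_BGR2HSV)
  m=(h[...,0]>45)&(h[...,0]<85)&(h[...,1]>90)&(s['range_z']>0)
  P=[]
  for v,u in zip(*np.nonzero(m)):
    p=world(s,u,v,bool(f))
    if p is None: continue
    d=p[:2]-H; j=np.array([c*d[0]+n*d[1],-n*d[0]+c*d[1],p[2]])
    if abs(j[1])<.04 and -.15<j[0]<.02: P.append(j)
  P=np.array(P);
  a=np.polyfit(P[:,0],P[:,2],1);
  for _ in range(3):
    r=P[:,2]-np.polyval(a,P[:,0]);k=abs(r)<.006;a=np.polyfit(P[k,0],P[k,2],1)
  print(tag,len(P),k.sum(),'ang',np.arctan(-a[0]),'z at0',a[1],'y rng',np.percentile(P[k,1],[2,98]),'x',np.percentile(P[k,0],[2,98]))
o=get_obs();d=o['tool_pos'][:2]-H;print(c*d[0]+n*d[1],-n*d[0]+c*d[1],o['tool_pos'][2])
E
```

```text
s0 488 488 ang 0.9858886100194014 z at0 0.053786840253453275 y rng [-0.01891569  0.02127192] x [-0.06550814 -0.00195063]
w1 474 397 ang 0.9838820401023967 z at0 0.05139626739369382 y rng [-0.02161883  0.02409277] x [-0.07424366 -0.02098431]
s1 2767 111 ang 0.795394420821641 z at0 0.3305047499564443 y rng [-0.03883538  0.00279846] x [-0.14957136 -0.02615502]
s2 2981 177 ang 0.2803581689915994 z at0 0.3938631964447564 y rng [-0.03870828  0.01255693] x [-0.14636905  0.00225116]
w2 3263 2964 ang 0.43830290462026456 z at0 0.04863860804247395 y rng [-0.02100702  0.02469563] x [-0.05391998 -0.00600529]
-0.0359011522158244 -0.0010657111669506777 0.0474025895239154
```

```bash
python3 - <<'E'
from h import *
H=np.array([.678,.003]);c,n=np.cos(.228),np.sin(.228)
s=load('s2')
for y in range(245,285,3):
  row=[]
  for x in (348,351,354,357,360):
    p=world(s,x,y)
    if p is None: row.append('--'); continue
    d=p[:2]-H; row.append(tuple(np.round([1e3*(c*d[0]+n*d[1]),1e3*(-n*d[0]+c*d[1]),1e3*p[2]]).astype(int).tolist())+(s['image'][y,x].tolist(),))
  print(y,row)
K=np.array([[s['fx'],0,s['cx']],[0,s['fy'],s['cy']],[0,0,1.]])
o=get_obs();print(cv2.projectPoints(o['tool_pos'].reshape(1,3),s['rvec'],s['tvec'],K,None)[0], o['joint_positions'])
E
```

```text
245 [(-35, -15, 158, [103, 114, 121]), (-10, -33, 199, [67, 72, 76]), (-7, -27, 196, [64, 93, 109]), (-3, -21, 194, [34, 50, 60]), (-2, -13, 188, [48, 81, 107])]
248 [(-9, -43, 199, [76, 81, 86]), (-6, -37, 195, [83, 90, 94]), (-24, -6, 148, [81, 92, 98]), (-3, -21, 184, [68, 76, 83]), (-65, 64, 43, [101, 174, 213])]
251 [(-34, -15, 136, [104, 114, 122]), (-27, -12, 139, [116, 127, 134]), (-26, -3, 133, [92, 100, 107]), (-25, 6, 124, [100, 114, 123]), (-59, 57, 43, [102, 177, 216])]
254 [(-35, -13, 121, [127, 138, 146]), (-28, -11, 127, [118, 130, 137]), (-26, -2, 120, [86, 94, 100]), (-25, 7, 113, [100, 117, 132]), (-53, 51, 42, [91, 158, 196])]
257 [(-35, -12, 109, [123, 135, 142]), (-26, -12, 117, [112, 124, 130]), (-26, -2, 108, [85, 95, 100]), (-26, 9, 97, [95, 108, 116]), (-52, 51, 30, [51, 94, 120])]
260 [(-34, -13, 99, [120, 130, 140]), (-25, -12, 107, [109, 120, 127]), (-26, -1, 95, [85, 93, 100]), (-33, 19, 68, [72, 88, 76]), (-32, 28, 61, [60, 95, 113])]
263 [(-40, -5, 72, [72, 89, 77]), (-26, -10, 92, [101, 113, 119]), (-31, 6, 71, [71, 85, 78]), (-29, 15, 63, [53, 76, 42
[... 523 characters left out ...]
-17, -17, 58, [52, 77, 38]), (-13, -11, 57, [59, 86, 46]), (-9, -5, 54, [79, 117, 62]), (-5, 1, 53, [85, 122, 71])]
278 [(-35, -7, 14, [69, 106, 137]), (-14, -20, 51, [54, 81, 79]), (-8, -16, 54, [46, 74, 37]), (-4, -10, 53, [55, 79, 47]), (1, -5, 53, [61, 70, 63])]
281 [(-27, -15, 18, [67, 104, 132]), (-23, -10, 18, [63, 98, 123]), (-4, -21, 51, [47, 64, 51]), (3, -17, 54, [55, 56, 58]), (7, -12, 53, [55, 58, 60])]
284 [(-22, -21, 17, [79, 119, 151]), (-6, -27, 42, [59, 73, 86]), (2, -26, 50, [88, 96, 101]), (7, -21, 50, [63, 68, 71]), (1, -3, 24, [51, 52, 56])]
[[[350.04110667 268.93247694]]] [-9.76155101e-02  3.42259728e-01  1.30914977e+00 -7.82554369e-05
  1.49006359e+00  1.24636961e+00]
```

```bash
python3 - <<'E'
from h import *
for tag in('w2','w1'):
  s=load(tag);print(tag)
  for y in range(262,330,5):
    print(y,[tuple((1e3*world(s,x,y,True)).round().astype(int).tolist()) for x in (285,300,308,322,330,345)])
E
```

```text
w2
262 [(650, 11, 61), (652, 3, 60), (653, -1, 61), (655, -9, 61), (656, -13, 61), (658, -22, 61)]
267 [(647, 11, 62), (649, 2, 62), (650, -2, 62), (652, -10, 62), (653, -14, 62), (655, -22, 62)]
272 [(645, 10, 63), (647, 2, 63), (648, -3, 63), (650, -10, 63), (651, -15, 63), (652, -23, 63)]
277 [(642, 10, 64), (644, 1, 64), (646, -3, 65), (647, -11, 65), (648, -15, 64), (650, -23, 64)]
282 [(640, 9, 65), (651, 2, 92), (652, -2, 92), (654, -9, 92), (655, -12, 93), (647, -24, 66)]
287 [(637, 8, 67), (651, 2, 99), (652, -2, 98), (654, -8, 99), (654, -12, 98), (645, -25, 67)]
292 [(635, 8, 68), (651, 1, 105), (652, -2, 106), (654, -8, 106), (654, -12, 106), (642, -25, 68)]
297 [(632, 7, 69), (651, 1, 111), (652, -2, 111), (653, -8, 111), (654, -12, 111), (640, -26, 69)]
302 [(650, 7, 117), (651, 1, 117), (652, -2, 117), (653, -8, 117), (654, -11, 117), (637, -26, 70)]
307 [(650, 7, 122), (651, 1, 122), (652, -2, 123), (653, -8, 123), (654, -11, 123), (635, -27, 72)]
312 [(650, 6, 127), (651, 1, 127), (652, -3, 127), (653, -8, 126), (654, -11, 127), (633, -27, 73)]
317 [(650, 6, 132), (6
[... 1031 characters left out ...]
, (679, -15, 301), (681, -21, 301), (681, -24, 302), (576, -82, 17)]
302 [(676, -6, 306), (679, -12, 307), (679, -15, 307), (681, -21, 307), (681, -24, 307), (570, -84, 17)]
307 [(677, -6, 312), (678, -12, 312), (679, -15, 313), (681, -21, 312), (681, -24, 312), (563, -86, 18)]
312 [(677, -6, 318), (678, -12, 317), (679, -15, 318), (680, -21, 317), (681, -24, 317), (557, -88, 18)]
317 [(677, -7, 322), (679, -12, 322), (679, -15, 322), (681, -21, 323), (681, -24, 322), (682, -29, 322)]
322 [(702, -6, 377), (679, -13, 327), (680, -15, 327), (680, -21, 326), (681, -23, 327), (705, -19, 376)]
327 [(702, -6, 379), (703, -9, 379), (680, -15, 332), (704, -14, 379), (704, -16, 379), (705, -19, 379)]
```

In the crops and depth, the bar is still at 0.44 rad. The visible fingertips end about 40 mm above the reported TCP, at about z 0.087 when the TCP reads 0.047, and two cameras agree on this. That explains the lack of contact, so I go on down by feel.

>>> drive_tool --pt "0 0 0.2 0 0 0" --pt "0 0 0.2 0 0 0" --pt "0 0 0.05 0 0 0" --pt "0 0 0 0 0 0"

```text
time: 9.43
tool_pos: [0.643, -0.0061, 0.0289]
ee_rot: [-3.141, 0.001, 0.227]
wrist_force: [-0.3, -0.0, 0.3]
width: 0.0004
finger_force: 0.0
```

>>> drive_tool --pt "0 0 0.1 0 0 0" --pt "0 0 0.1 0 0 0" --pt "0 0 0 0 0 0"

```text
time: 9.8
tool_pos: [0.6431, -0.0062, 0.0208]
ee_rot: [3.142, 0.0, 0.227]
wrist_force: [-0.5, -0.0, 0.4]
width: 0.0004
finger_force: 0.1
```

```bash
cat > ang.py <<'E'
from h import *
def ang(tag):
  H=np.array([.678,.003]);c,n=np.cos(.228),np.sin(.228)
  s=snap('wrist',tag);h=cv2.cvtColor(s['image'],cv2.COLOR_BGR2HSV)
  m=(h[...,0]>45)&(h[...,0]<85)&(h[...,1]>90)&(s['range_z']>0)
  P=[]
  for v,u in zip(*np.nonzero(m)):
    p=world(s,u,v,True)
    d=p[:2]-H; j=np.array([c*d[0]+n*d[1],-n*d[0]+c*d[1],p[2]])
    if abs(j[1])<.03 and -.15<j[0]<-.005: P.append(j)
  P=np.array(P);a=np.polyfit(P[:,0],P[:,2],1)
  for _ in range(4):
    k=abs(P[:,2]-np.polyval(a,P[:,0]))<.006;a=np.polyfit(P[k,0],P[k,2],1)
  print('ang',np.arctan(-a[0]),a[1],k.sum(),np.percentile(P[k,0],[1,99]))
  for y in range(266,300,4): print(y,(world(s,300,y,True)*1e3).round())
E
python3 -c "
from ang import *
ang('w3');print(get_obs()['tool_pos'])"
```

```text
ang 0.18323648628906827 0.048307220222871594 4030 [-0.05035972 -0.00665754]
266 [655.   3.  52.]
270 [653.   3.  52.]
274 [651.   2.  53.]
278 [649.   2.  54.]
282 [651.   2.  66.]
286 [651.   2.  70.]
290 [651.   1.  76.]
294 [651.   1.  81.]
298 [651.   1.  86.]
[ 0.64314222 -0.00614199  0.02096614]
```

Confirmed: the bar is now at 0.18 rad and the tip offset is about +36 mm. I continue until the bar is flat.

>>> drive_tool --pt "0 0 0.1 0 0 0" --pt "0 0 0.08 0 0 0" --pt "0 0 0 0 0 0"

```text
time: 10.22
tool_pos: [0.6431, -0.0061, 0.0135]
ee_rot: [-3.141, 0.0, 0.227]
wrist_force: [-0.1, 0.3, 0.8]
width: 0.0003
finger_force: 0.0
```

>>> drive_tool --pt "0 0 0.03 0 0 0" --pt "0 0 0 0 0 0"

```text
time: 10.48
tool_pos: [0.6433, -0.0061, 0.0129]
ee_rot: [-3.142, -0.0, 0.227]
wrist_force: [-0.7, 0.7, 0.6]
width: 0.0004
finger_force: 0.0
```

```bash
python3 -c "
from ang import *
ang('w4');print(get_obs()['tool_pos'])"
```

```text
ang 0.007842358920709856 0.0482367319550674 3813 [-0.05071158 -0.00742722]
266 [656.   3.  48.]
270 [654.   3.  49.]
274 [652.   2.  48.]
278 [650.   2.  49.]
282 [651.   2.  58.]
286 [651.   2.  63.]
290 [651.   2.  69.]
294 [651.   1.  73.]
298 [651.   1.  78.]
[ 0.64331772 -0.00604982  0.01284743]
```

>>> drive_tool --pt "0 0 0.04 0 0 0" --pt "0 0 0 0 0 0" --pt "0 0 0 0 0 0"

```text
time: 10.9
tool_pos: [0.6434, -0.0061, 0.0124]
ee_rot: [3.141, -0.001, 0.227]
wrist_force: [-2.9, -0.3, 6.0]
width: 0.0003
finger_force: 2.7
```

The bar is down: a firm 6 N and 0.008 rad. Now I lift, open and hover by the clip.

>>> drive_tool --pt "0 0 -0.6 0 0 0" --pt "0 0 -0.9 0 0 0" --pt "0 0 -0.9 0 0 0" --pt "0 0 -0.9 0 0 0" --pt "-0.38 -1 0 0 0 0" --pt "-0.38 -1 0 0 0 0" --pt "-0.38 -1 0 0 0 0" --pt "-0.38 -1 0 0 0 0" --pt "-0.38 -1 0 0 0 0" --pt "-0.38 -1 0 0 0 0" --pt "-0.38 -1 0 0 0 0" --pt "-0.38 -1 0 0 0 0" --pt "0 0 0.3 0 0 0.7" --pt "0 0 0.3 0 0 0.7" --pt "0 0 0 0 0 0" --pt "0 0 0 0 0 0" --gripper 0.3

```text
time: 12.9
tool_pos: [0.4531, 0.2783, 0.1195]
ee_rot: [-3.141, -0.0, 0.088]
wrist_force: [0.0, -0.2, 0.3]
width: 0.0657
finger_force: 0.0
```

```bash
python3 - <<'E'
from h import *
s=snap('wrist','w5')
o=get_obs();print(o['tool_pos'],o['ee_rot'],o['width'])
# red
h=cv2.cvtColor(s['image'],cv2.COLOR_BGR2HSV)
m=((h[...,0]<6)|(h[...,0]>174))&(h[...,1]>170)&(h[...,2]>90)
ys,xs=np.nonzero(m);print(xs.min(),xs.max(),ys.min(),ys.max(),xs.mean(),ys.mean())
b=s['image'][100:340,160:480];cv2.imwrite('pics/w5c.png',cv2.resize(b,(800,600),interpolation=cv2.INTER_CUBIC))
t=snap('top','t5');h=cv2.cvtColor(t['image'],cv2.COLOR_BGR2HSV)
m=(h[...,0]>45)&(h[...,0]<85)&(h[...,1]>70)
P=[world(t,u,v) for v,u in zip(*np.nonzero(m)) if 260<u<340 and 150<v<250]
P=np.array([p for p in P if p is not None]);
print(len(P), P.min(0) if len(P) else 0,P.max(0) if len(P) else 0, 'bar z med',np.median(P[:,2]))
E
```

```text
[0.45325579 0.27835453 0.11983326] [-3.14130650e+00 -9.82321411e-04  8.73229530e-02] 0.06551988708744381
301 315 160 192 307.36160714285717 175.66294642857142
132 [ 0.54751624 -0.04380694  0.0469259 ] [0.66921043 0.02045569 0.05242193] bar z med 0.049559006353144
```

View pics/w5c.png

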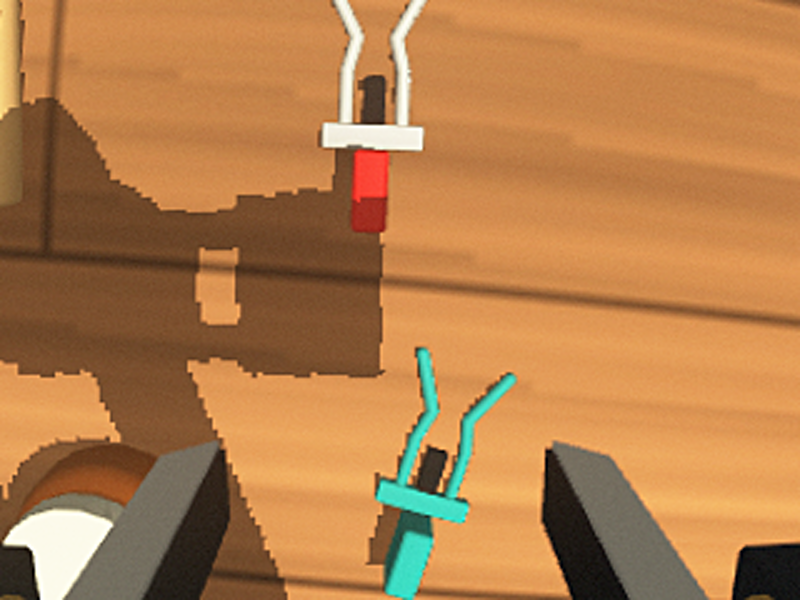

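The crop shows the red clip tab's top face centred at (371,174) and the bridge from (322,135) to (423,138). The turquoise one at (410,550) is not touched.

```bash
python3 - <<'E'
from h import *
s=load('w5');w=lambda x,y,z:world(s,160+x/2.5,100+y/2.5,True,z)
A=[w(354,150,.026),w(388,151,.026),w(387,198,.026),w(353,197,.026)]
print(np.round(A,4),np.mean(A,0))
L=w(322,124,.006);R=w(423,127,.006);print('br',L,R,(L+R)/2,np.degrees(np.arctan2(-(R-L)[0]*-1,-(R-L)[1])))
for a,b in(((343,122),(408,124)),((361,40),(393,40)),((334,-2),(424,-2))):
  p,q=w(*a,.0027),w(*b,.0027);print('legs',(p+q)/2)
print(w(370,232,.001))
# finger tips
for x,y in((215,455),(215,470),(215,490),(560,455),(560,470),(560,490)): print((world(s,160+x/2.5,100+y/2.5,True)*1e3).round())
E
```

```text
[[0.5183 0.2934 0.026 ]
 [0.5189 0.2822 0.026 ]
 [0.5033 0.2811 0.026 ]
 [0.5027 0.2924 0.026 ]] [0.51080263 0.28726469 0.026     ]
br [0.5262449  0.30598994 0.006     ] [0.52827655 0.27062572 0.006     ] [0.52726072 0.28830783 0.006     ] 3.2879928437512187
legs [0.52823784 0.28736255 0.0027    ]
legs [0.5579539  0.28948826 0.0027    ]
legs [0.5733157  0.29016449 0.0027    ]
[0.488913   0.28587154 0.001     ]
[458. 312. 160.]
[457. 311. 167.]
[454. 311. 168.]
[466. 244. 164.]
[464. 245. 169.]
[463. 246. 176.]
```

>>> drive_tool --pt "0 0 0 0 0 0.2" --pt "0.62 -0.06 0 0 0 0" --pt "0.62 -0.06 0 0 0 0" --pt "0 0 0.9 0 0 0" --pt "0 0 0.9 0 0 0" --pt "0 0 0.8 0 0 0" --pt "0 0 0 0 0 0" --pt "0 0 0 0 0 0" --gripper 0.5

```text
time: 14.0
tool_pos: [0.503, 0.2868, 0.0169]
ee_rot: [-3.141, -0.002, 0.067]
wrist_force: [0.7, -0.3, -0.2]
width: 0.0468
finger_force: 0.0
```

```bash
python3 - <<'E'
from h import *
s=snap('wrist','w6')
o=get_obs();print(o['tool_pos'],o['ee_rot'],o['width'])
b=s['image'][160:340,200:440];cv2.imwrite('pics/w6c.png',cv2.resize(b,(800,600),interpolation=cv2.INTER_CUBIC))
E
```

```text
[0.50346783 0.28702041 0.01757404] [-3.14040425 -0.00355023  0.06662637] 0.047091008717060255
```

View pics/w6c.png

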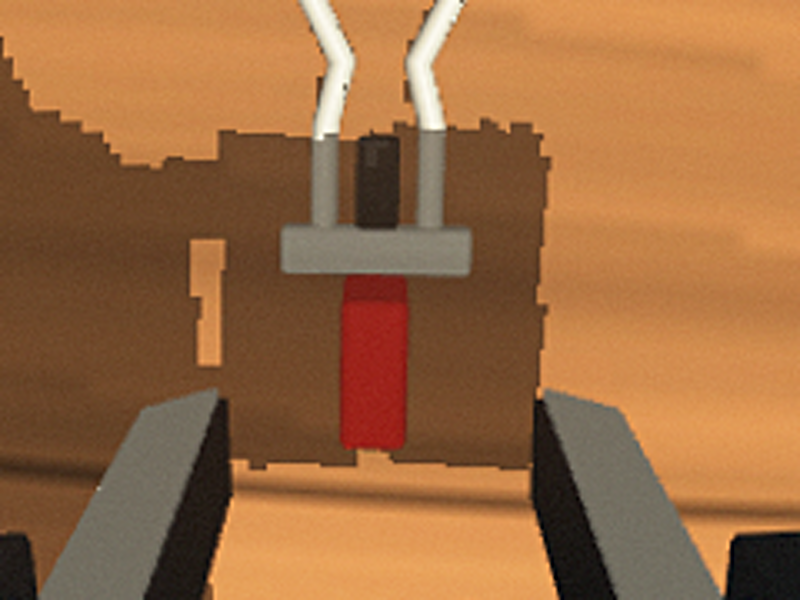

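The clip is centred between the fingers. Tab top face: (341..408, 300..447).

```bash
python3 - <<'E'
from h import *
s=load('w6');w=lambda x,y,z:world(s,200+x/3.3333,160+y/3.3333,True,z)
print(np.mean([w(343,300,.026),w(408,300,.026),w(405,447,.026),w(340,447,.026)],0),w(375,300,.026),w(373,447,.026))
print((w(281,227,.006)+w(470,227,.006))/2)
E
```

```text
[0.50589824 0.28714827 0.026     ] [0.51943511 0.28788417 0.026     ] [0.49236924 0.28640849 0.026     ]
[0.52830407 0.28846253 0.006     ]
```

>>> drive_tool --pt "0.03 0 0.5 0 0 0" --pt "0 0 0.5 0 0 0" --pt "0 0 0.15 0 0 0" --pt "0 0 0.05 0 0 0" --pt "0 0 0 0 0 0" --pt "0 0 0 0 0 0"

```text
time: 14.8
tool_pos: [0.5039, 0.2868, -0.0316]
ee_rot: [-3.141, -0.002, 0.067]
wrist_force: [-0.4, 0.9, -0.1]
width: 0.0471
finger_force: 0.0
```

>>> drive_tool --pt "0 0 0 0 0 0" --pt "0 0 0 0 0 0" --pt "0 0 0 0 0 0" --pt "0 0 0 0 0 0" --pt "0 0 0 0 0 0" --pt "0 0 0 0 0 0" --gripper 1.0

```text
time: 15.55
tool_pos: [0.5031, 0.2865, -0.0327]
ee_rot: [3.142, 0.0, 0.067]
wrist_force: [0.3, 0.9, -1.0]
width: 0.0113
finger_force: 30.0
```

>>> drive_tool --pt "0 0 -0.3 0 0 0" --pt "0 0 -0.8 0 0 0" --pt "0 0 -0.9 0 0 0" --pt "0 0 -0.8 0 0 0" --pt "-0.16 0.82 0 0 0 0" --pt "-0.16 0.82 0 0 0 0" --pt "-0.16 0.82 0 0 0 0" --pt "-0.16 0.82 0 0 0 0" --pt "-0.16 0.82 0 0 0 0" --pt "-0.16 0.82 0 0 0 0" --pt "-0.16 0.82 0 0 0 0" --pt "-0.16 0.82 0 0 0 0" --pt "-0.16 0.82 0 0 0 0" --pt "-0.16 0.82 0 0 0 0" --pt "0 0 0 0 0 -0.8" --pt "0 0 0 0 0 -0.8" --pt "0 0 0 0 0 0" --pt "0 0 0 0 0 0"

```text
time: 17.8
tool_pos: [0.4613, -0.045, 0.0798]
ee_rot: [3.141, -0.0, 0.226]
wrist_force: [0.2, -0.5, -0.7]
width: 0.0116
finger_force: 30.0
```

```bash
python3 - <<'E'
from h import *
s=snap('wrist','w7')
o=get_obs();print(o['tool_pos'],o['ee_rot'],o['width'],o['wrist_force'])
b=s['image'][70:310,160:480];cv2.imwrite('pics/w7c.png',cv2.resize(b,(800,600),interpolation=cv2.INTER_CUBIC))
E
```

```text
[ 0.46125502 -0.04498714  0.07968935] [ 3.14127864e+00 -3.62527396e-04  2.26109751e-01] 0.011569485883872088 [-0.23165207  0.21307074 -1.24261408]
```

View pics/w7c.png

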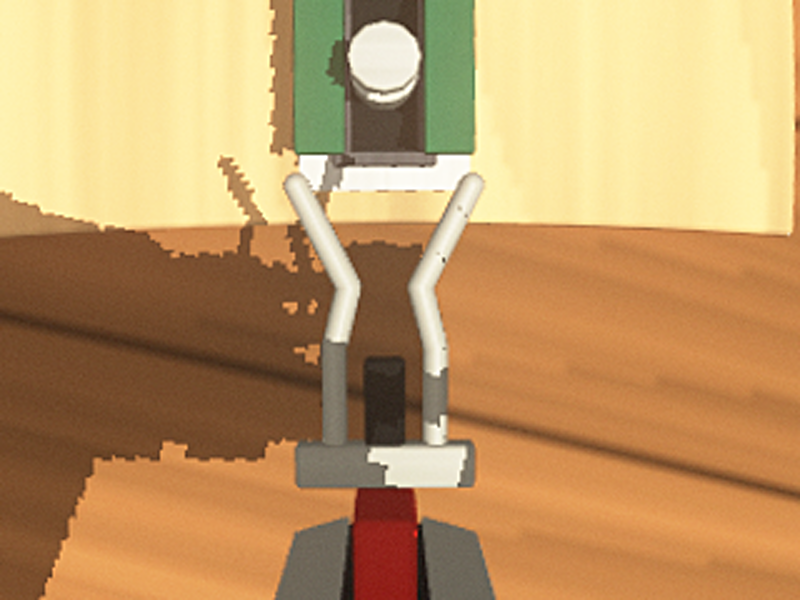

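The wrist view shows the pin head at crop (384,56) inside the slot, with tine ends at about (320,153) and (450,153). The clip's leg tips are at (297,182) and (475,182), already close to the line.

```bash
python3 - <<'E'
from h import *
s=load('w7');w=lambda x,y,z:world(s,160+x/2.5,70+y/2.5,True,z)
o=get_obs();T=o['tool_pos'];yw=o['ee_rot'][2];c,n=np.cos(yw),np.sin(yw)
def j(p):d=p-T;return np.round([1e3*(c*d[0]+n*d[1]),1e3*(-n*d[0]+c*d[1]),1e3*p[2]],1)
print('pin',j(w(384,56,.0685)),w(384,56,.0685))
for nme,x,y,z in(('tineL',294,153,.049),('slotL',345,153,.049),('slotR',425,153,.049),('tineR',475,153,.049),('farL',296,2,.049),('farR',474,2,.049),('tipL',293,178,.115),('tipR',479,178,.115),('bulL',354,287,.115),('bulR',416,287,.115),('brL',296,443,.1185),('brR',474,443,.1185)):print(nme,j(w(x,y,z)))
print('depth tip',j(world(s,160+300/2.5,70+190/2.5,True)),j(world(s,160+345/2.5,70+290/2.5,True)),'bridge',j(world(s,160+385/2.5,70+465/2.5,True)),'pinhead',j(world(s,160+384/2.5,70+56/2.5,True)))
E
```

```text
pin [108.9  -0.6  68.5] [ 0.56748285 -0.0211396   0.0685    ]
tineL [86.3 23.  49. ]
slotL [86.1  9.6 49. ]
slotR [ 86.2 -11.4  49. ]
tineR [ 86.4 -24.5  49. ]
farL [127.4  22.6  49. ]
farR [127.5 -24.2  49. ]
tipL [ 77.1  16.9 115. ]
tipR [ 77.2 -18.8 115. ]
bulL [ 55.8   5.2 115. ]
bulR [ 55.8  -6.8 115. ]
brL [ 25.5  16.6 118.5]
brR [ 25.6 -18.4 118.5]
depth tip [ 74.7  15.4 116.6] [ 55.4   6.8 117.5] bridge [ 20.8  -0.9 117.6] pinhead [108.9  -0.6  68. ]
```

>>> drive_tool --pt "0 0 0.6 0 0 0" --pt "0 0 0.5 0 0 0" --pt "0 0 0.35 0 0 0" --pt "0 0 0 0 0 0" --pt "0 0 0 0 0 0"

```text
time: 18.48
tool_pos: [0.4619, -0.0452, 0.0222]
ee_rot: [3.141, -0.001, 0.227]
wrist_force: [0.1, -0.6, -0.6]
width: 0.0121
finger_force: 30.0
```

>>> drive_tool --pt "0 0 0.07 0 0 0" --pt "0 0 0 0 0 0" --pt "0.2 0 0 0 0 0" --pt "0.2 0 0 0 0 0" --pt "0.2 0 0 0 0 0" --pt "0.2 0 0 0 0 0" --pt "0 0 0 0 0 0" --pt "0 0 0 0 0 0"

```text
time: 19.48
tool_pos: [0.4922, -0.0378, 0.0184]
ee_rot: [-3.142, 0.001, 0.227]
wrist_force: [-0.1, 0.0, -0.7]
width: 0.0115
finger_force: 30.0
```

```bash
cat > rel.py <<'E'
from h import *
def rel(tag):
  s=snap('wrist',tag)
  o=get_obs();T=o['tool_pos'];yw=o['ee_rot'][2];c,n=np.cos(yw),np.sin(yw)
  print(T,o['wrist_force'],o['width'])
  # pin head: points with z .065-.072 near axis
  P=[]
  for v in range(40,300,1):
    for u in range(270,360,1):
      if s['range_z'][v,u]<=0: continue
      p=world(s,u,v,True);d=p-T;P.append([c*d[0]+n*d[1],-n*d[0]+c*d[1],p[2],u,v])
  P=np.array(P)
  k=(P[:,2]>.0655)&(P[:,2]<.0715)&(P[:,0]>.04)&(abs(P[:,1])<.012)
  if k.sum():print('head',k.sum(),(P[k,0].min()+P[k,0].max())/2*1e3,(P[k,1].min()+P[k,1].max())/2*1e3,np.ptp(P[k,0])*1e3,np.median(P[k,2]))
  k=(P[:,0]>.022)&(P[:,0]<.03)&(abs(P[:,1])<.016)&(P[:,2]>.04);print('bridge/top z',np.percentile(P[k,2],[10,50,90]))
  return s,P
E
python3 -c "
from rel import *
s,P=rel('w8')"
```

```text
[ 0.49214439 -0.03784266  0.01844029] [0.3678623  0.91587112 0.21683764] 0.011669429577375028
head 1203 77.41336653076314 -0.4569875553648338 17.674238112355344 0.06770950648292913
bridge/top z [0.05411969 0.05585007 0.05647153]
```

>>> drive_tool --pt "0 0 -0.025 0 0 0" --pt "0.1 0 0 0 0 0" --pt "0.1 0 0 0 0 0" --pt "0 0 0 0 0 0" --pt "0 0 0 0 0 0"

```text
time: 20.15
tool_pos: [0.5001, -0.0361, 0.0195]
ee_rot: [3.142, 0.0, 0.227]
wrist_force: [0.5, 0.4, -1.2]
width: 0.0117
finger_force: 30.0
```

>>> drive_tool --pt "0.05 0 0 0 0 0" --pt "0.05 0 0 0 0 0" --pt "0.05 0 0 0 0 0" --pt "0 0 0 0 0 0"

```text
time: 20.65
tool_pos: [0.5062, -0.0347, 0.0195]
ee_rot: [3.142, 0.0, 0.227]
wrist_force: [0.0, -0.3, -0.6]
width: 0.0119
finger_force: 30.0
```

>>> drive_tool --pt "0.03 0 0 0 0 0" --pt "0.03 0 0 0 0 0" --pt "0.03 0 0 0 0 0" --pt "0 0 0 0 0 0"

```text
time: 21.15
tool_pos: [0.5093, -0.0339, 0.0194]
ee_rot: [3.142, 0.001, 0.227]
wrist_force: [-0.8, 0.4, -0.5]
width: 0.0122
finger_force: 30.0
```

```bash
python3 -c "
from rel import *
s,P=rel('w9')"
```

```text
[ 0.5093112  -0.03391919  0.01944401] [-0.96970057  0.96379824 -0.38406017] 0.011760212598472423
head 1188 61.72083677582362 -0.534209103853202 17.19686563759702 0.06772525345520722
bridge/top z [0.05509477 0.0568904  0.05742985]
```

In contact now: the pin slides along with about 1 N. I push on in small steps.

>>> drive_tool --pt "0.03 0 0 0 0 0" --pt "0.03 0 0 0 0 0" --pt "0.03 0 0 0 0 0" --pt "0 0 0 0 0 0"

```text
time: 21.7
tool_pos: [0.5132, -0.0331, 0.0195]
ee_rot: [3.142, -0.0, 0.227]
wrist_force: [-1.8, 0.3, -0.9]
width: 0.0116
finger_force: 30.0
```

>>> drive_tool --pt "0.03 0 0 0 0 0" --pt "0.03 0 0 0 0 0" --pt "0 0 0 0 0 0"

```text
time: 22.08
tool_pos: [0.5155, -0.0325, 0.0195]
ee_rot: [3.142, -0.0, 0.227]
wrist_force: [-1.8, -0.4, -1.6]
width: 0.0117
finger_force: 30.0
```

>>> drive_tool --pt "0.03 0 0 0 0 0" --pt "0.03 0 0 0 0 0" --pt "0 0 0 0 0 0"

```text
time: 22.45
tool_pos: [0.5178, -0.032, 0.0195]
ee_rot: [3.142, -0.0, 0.227]
wrist_force: [-1.0, 0.1, -1.1]
width: 0.0118
finger_force: 30.0
```

>>> drive_tool --pt "0.03 0 0 0 0 0" --pt "0.03 0 0 0 0 0" --pt "0 0 0 0 0 0"

```text
time: 22.82
tool_pos: [0.5202, -0.0314, 0.0195]
ee_rot: [-3.142, -0.0, 0.227]
wrist_force: [-0.5, -0.2, -1.3]
width: 0.012
finger_force: 30.0
```

>>> drive_tool --pt "0.03 0 0 0 0 0" --pt "0.03 0 0 0 0 0" --pt "0 0 0 0 0 0"

```text
time: 23.2
tool_pos: [0.5216, -0.0311, 0.0194]
ee_rot: [-3.142, 0.002, 0.227]
wrist_force: [-4.5, -0.5, 0.1]
width: 0.0116
finger_force: 30.0
```

>>> drive_tool --pt "0.03 0 0 0 0 0" --pt "0.03 0 0 0 0 0" --pt "0 0 0 0 0 0"

```text
time: 23.58
tool_pos: [0.5222, -0.0308, 0.0185]
ee_rot: [-3.141, 0.006, 0.227]
wrist_force: [-6.6, -1.6, -0.6]
width: 0.0118
finger_force: 30.0
```

```bash
python3 -c "
from rel import *
s,P=rel('w10')"
```

```text
[ 0.5222757  -0.03082014  0.01851918] [-5.65524081 -1.45988682 -2.30689461] 0.011499274156659616
head 1188 60.37714608859562 -0.49682472035104 17.61912522963661 0.06773330610617528
bridge/top z [0.04846983 0.05566745 0.05643421]
```

At the stop now (about 7 N). Small steps, with a little lift against the sag.

>>> drive_tool --pt "0.02 0 -0.02 0 0 0" --pt "0.01 0 0 0 0 0" --pt "0 0 0 0 0 0"

```text
time: 24.0
tool_pos: [0.5224, -0.0307, 0.0189]
ee_rot: [-3.141, 0.008, 0.227]
wrist_force: [-8.4, -2.4, -1.2]
width: 0.0119
finger_force: 30.0
```

>>> drive_tool --pt "0.015 0 0 0 0 0" --pt "0.01 0 0 0 0 0" --pt "0 0 0 0 0 0"

```text
time: 24.38
tool_pos: [0.524, -0.0304, 0.019]
ee_rot: [-3.141, 0.006, 0.227]
wrist_force: [-6.3, -1.1, -1.2]
width: 0.012
finger_force: 30.0
```

>>> drive_tool --pt "0.015 0 0 0 0 0" --pt "0 0 0 0 0 0" --pt "0 0 0 0 0 0"

```text
time: 24.75
tool_pos: [0.5246, -0.0302, 0.0192]
ee_rot: [-3.141, 0.006, 0.227]
wrist_force: [-7.4, -1.7, -0.7]
width: 0.0118
finger_force: 30.0
```

```bash
python3 -c "
from rel import *
s,P=rel('w11')"
```

```text
[ 0.52462574 -0.03023355  0.01915827] [-7.70583196 -1.72770722 -1.57836064] 0.011614565813597854
head 1186 58.129353989483114 -0.5303106146431107 17.65560646818121 0.06772902939015414
bridge/top z [0.04856618 0.0562937  0.05701689]
```

>>> drive_tool --pt "0.015 0 0 0 0 0" --pt "0.01 0 0 0 0 0" --pt "0 0 0 0 0 0"

```text
time: 25.18
tool_pos: [0.5247, -0.0302, 0.0192]
ee_rot: [-3.141, 0.008, 0.227]
wrist_force: [-9.2, -3.3, 0.7]
width: 0.012
finger_force: 30.0
```

>>> drive_tool --pt "0.015 0 0 0 0 0" --pt "0.01 0 0 0 0 0" --pt "0 0 0 0 0 0"

```text
time: 25.55
tool_pos: [0.5253, -0.0299, 0.0186]
ee_rot: [-3.141, 0.009, 0.227]
wrist_force: [-8.6, -2.4, -0.4]
width: 0.0117
finger_force: 30.0
```

>>> drive_tool --pt "0.015 0 -0.01 0 0 0" --pt "0.01 0 0 0 0 0" --pt "0 0 0 0 0 0"

```text
time: 25.92
tool_pos: [0.531, -0.0289, 0.0207]
ee_rot: [-3.142, -0.001, 0.227]
wrist_force: [-1.8, -0.6, -2.3]
width: 0.0122
finger_force: 30.0
```

>>> drive_tool --pt "0.015 0 0 0 0 0" --pt "0.01 0 0 0 0 0" --pt "0 0 0 0 0 0"

```text
time: 26.3
tool_pos: [0.5318, -0.0288, 0.021]
ee_rot: [3.141, -0.001, 0.227]
wrist_force: [-1.8, -0.2, -1.8]
width: 0.0119
finger_force: 30.0
```

It snapped: a jump of about 6 mm, and the force fell from 9 N to 2 N. I check before letting go.

```bash
python3 -c "
from rel import *
s,P=rel('w12')
b=s['image'][130:340,180:460];cv2.imwrite('pics/w12c.png',cv2.resize(b,(800,600),interpolation=cv2.INTER_CUBIC))"
```

```text
[ 0.53182263 -0.02879748  0.02103357] [-0.99173034 -0.68387569 -1.76565243] 0.011996688564730965
head 1138 50.92830029226206 -0.48361459378974075 17.568357821817987 0.06766460249887084
bridge/top z [0.04845694 0.05832093 0.05906602]
```

View pics/w12c.png

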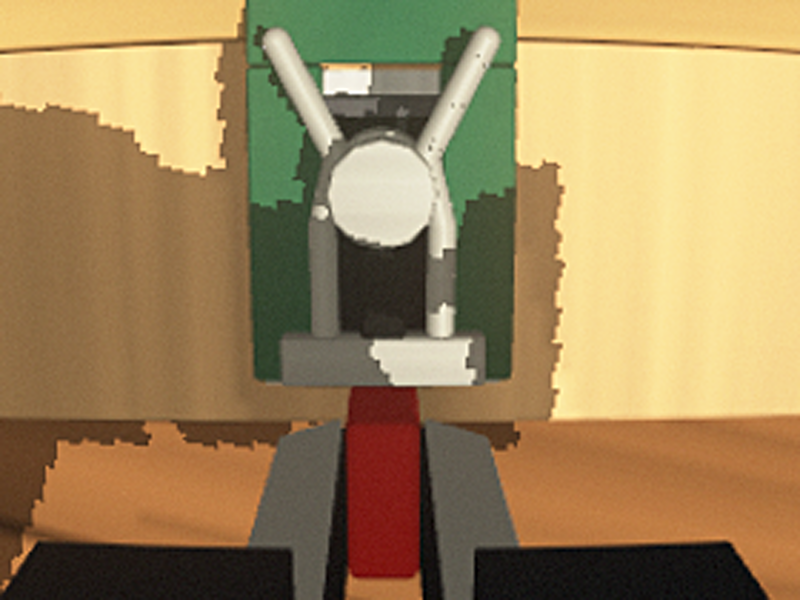

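The picture shows the pin head at (382,192) with the bulges shut behind it at (330,140) and (432,145). The pin sits 48.4 mm ahead of the tab, so it is seated. I set the clip down gently and release.

>>> drive_tool --pt "0 0 0.04 0 0 0" --pt "0 0 0.04 0 0 0" --pt "0 0 0 0 0 0"

```text
time: 26.72
tool_pos: [0.5329, -0.0287, 0.0182]
ee_rot: [3.141, -0.004, 0.227]
wrist_force: [1.8, 0.5, 1.2]
width: 0.0119
finger_force: 30.0
```

>>> drive_tool --pt "0 0 0 0 0 0" --pt "0 0 0 0 0 0" --pt "0 0 0 0 0 0" --pt "0 0 0 0 0 0" --gripper 0.6

```text
time: 27.22
tool_pos: [0.5312, -0.0289, 0.0174]
ee_rot: [3.142, 0.0, 0.227]
wrist_force: [0.2, 0.4, -0.1]
width: 0.0377
finger_force: 0.0
```

>>> drive_tool --pt "0 0 -0.3 0 0 0" --pt "0 0 -0.6 0 0 0" --pt "0 0 -0.8 0 0 0" --pt "-0.5 0 -0.8 0 0 0" --pt "-0.5 0 0 0 0 0" --pt "0 0 0 0 0 0" --pt "0 0 0 0 0 0"

```text
time: 28.1
tool_pos: [0.4927, -0.0378, 0.1176]
ee_rot: [3.142, -0.0, 0.227]
wrist_force: [-0.0, 0.3, -0.6]
width: 0.0375
finger_force: 0.0
```

```bash
python3 -c "
from rel import *
s,P=rel('w13')
b=s['image'][60:240,200:440]
h=cv2.cvtColor(s['image'],cv2.COLOR_BGR2HSV)
m=((h[...,0]<6)|(h[...,0]>174))&(h[...,1]>170)&(h[...,2]>70)
k=m[P[:,4].astype(int),P[:,3].astype(int)];print('tab',P[k,:3].min(0),P[k,:3].max(0),np.median(P[k,:3],0))
cv2.imwrite('pics/w13c.png',cv2.resize(b,(800,600),interpolation=cv2.INTER_CUBIC))"
```

```text
[ 0.49264485 -0.03771533  0.11726962] [0.26745952 0.52748775 0.28054655] 0.03759929188337856
head 477 69.85294456355633 -0.1929835914404347 58.393880946573894 0.06779356487557724
bridge/top z [0.07078132 0.07109732 0.07169341]
tab [ 1.98181878e-02 -7.47564417e-03 -3.86397192e-05] [0.05796191 0.0047034  0.07454107] [ 0.04442653 -0.00096391  0.07337212]
```

```bash
python3 - <<'E'
from h import *
s=load('w13');o=get_obs();T=o['tool_pos'];yw=o['ee_rot'][2];c,n=np.cos(yw),np.sin(yw)
P=[]
for v in range(20,300):
  for u in range(260,370):
    if s['range_z'][v,u]>0:
      p=world(s,u,v,True);d=p-T;P.append([c*d[0]+n*d[1],-n*d[0]+c*d[1],p[2],*s['image'][v,u]])
P=np.array(P)*[1e3,1e3,1e3,1,1,1]
red=(P[:,5]>2.5*P[:,4])
for n_,k in(('head',~red&(abs(P[:,2]-68)<3)&(P[:,0]>70)&(abs(P[:,1])<14)),('tabtop',red&(P[:,2]>70)),('bridge',~red&(P[:,2]>52)&(P[:,2]<58)&(P[:,0]>45)&(P[:,0]<72))):
  print(n_,k.sum(),np.percentile(P[k,:3],[1,50,99],axis=0).round(1).tolist())
g=(P[:,4]>1.25*P[:,5])&(P[:,2]>40)&(P[:,2]<60);print('bar z',np.percentile(P[g,2],[5,50,95]))
E
```

```text
head 454 [[82.6, -8.3, 66.3], [90.4, -0.2, 67.8], [98.4, 7.6, 68.4]]
tabtop 579 [[30.8, -5.9, 71.5], [43.7, -1.0, 73.4], [57.0, 4.7, 74.4]]
bridge 738 [[58.3, -18.1, 52.3], [63.7, -1.0, 54.2], [71.9, 16.2, 55.1]]
bar z [47.77593954 48.30466594 48.84083316]
```

The pin axis is 46.7 mm ahead of the tab (seat 47.5 ± 1 mm). The clip lies on the flat bar and the gripper is clear, so I hand in.

```bash
python3 -c "
from bench import close_job
print(close_job())"
```

```text
the job is handed in; nothing more can be done
None
```

The bar is flat over the frame with its fork straddling the pin, and the red clip snapped onto the neck at about 9 to 10 N of push and has been released. I handed the job in at about 28 s of the 64 s, and no verdict was shown.

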